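# Stow the sample rod in its bench dock

## Robot

A 6-joint arm with a two-finger parallel gripper is mounted at the origin on a cart in front of the work surface, level with it; the furniture and walls round the work are solid. World frame = base frame: x ahead of the robot, y to its left, z up, the work surface at z = 0. Lengths are in m, angles in rad, forces in N, time in s.
With the tool pointing down it reaches from about 0.275 to 0.85 m from the base axis. Payload 19 kg.
Tool frame: the origin (TCP) lies midway between the tips of the shut fingers; the grasp point (between the pads) lies 19 mm behind it; z points along the fingers, y is the line along which they close (so a half turn about z gives the same grasp; the last joint's range is limited). The gripper opens to 85 mm and grips with 20 to 120 N. Pads are 22 mm wide; open, the fingers measure 114 mm over their backs; the gripper's body (76 mm by 85 mm) begins 54 mm behind the grasp point. The pads swing forward as they close: fully open they stand 13 mm farther back than shut.
Start: joints at [1.149, 0.15, 1.437, -0, 1.554, -0.134], TCP at [0.163, 0.551, 0.231] pointing down, gripper open.
Joint ranges: [-2.8, 2.8], [-0.68, 2.1], [0.12, 2.68], [-1.39, 4.53], [0.16, 2.79], [-2.81, 2.81]. Speed limits (rad/s): [1.89, 1.89, 2.22, 3.01, 3.01, 3.01].

## Interface

Orientations are given as a unit quaternion [w, x, y, z].
In Python, from bench import readout, eyes, arm gives the robot as it stands.
- The arm moves only by the tool servo_tool, never from a script. Its argument "targets" is a list of rows, each a list of 5 numbers: the shift along the tool's x, y, z in cm, then the turn about the tool's z in degrees, then the opening, from 0 (shut) to 1 (fully open). A call has 1 to 5 rows; each row shifts and turns the commanded pose from where the row before left it, along the tool's axes as they then stand; what a row does not reach is not made up. A row lasts 1/10 s, in which the tool goes at most 50 mm and 8.59 degrees, less where a joint would pass 70% of its speed; a pose out of reach is approached as far as the arm can. A call with a gripper value outside its range is refused whole. The fingers move at their own pace and stop on an object; "newtons" is the grip in N (left out, the last holds). Time passes only in rows, so rows that do not move let the fingers close. It gives the time, the measured TCP pose, the force, the opening and the grip force at its end, in the units of the state.
- readout.read_state(): the state, without advancing time (a new reading comes with each control period).
- eyes.snapshot(name): name is "scene" or "top" or "wrist"; returns a dict with "pixels" (420x560x3 uint8, blue, green, red), "z_map" (420x560 float32, m along the optical axis (not along the pixel's ray), 0 where there is no reading), "K" (3x3 intrinsics, pixels), "distortion" ([k1, k2, p1, p2, k3] as OpenCV has them; the pictures are not rectified), "eye" and "orientation" of the camera in the world; the wrist camera has in their place "T_tool_cam" (4x4, takes a point from camera to tool coordinates, whose origin is the TCP and whose axes are the flange's). Camera axes: x right, y up, looking along -z (the intrinsics and any distortion apply to the point x, -y, -z); pixel columns grow to the right and rows downward; lengths in m; the calibration is good to about 2 mm. A picture is of the moment at which its call begins: read the wrist's pose just before it.
- arm.finish_job(): hands the job in; it is judged then, once.
The state is a dict: "time_s": time; "qpos": joint angles; "qd": joint speeds; "tau": joint torques, N m; "tcp_pos": TCP position; "ee_rot": TCP orientation; "wrist_force": force on the tool from outside, world axes, zero at the start; "wrist_torque": the same for the moment, N m; "gripper_width": opening from 0.0 (shut) to 1.0 (fully open); "grip_force": force on a finger pad.
Only numpy, scipy, OpenCV 4.12 (cv2) and the standard library are available. Lean on these libraries where they do the work, as an engineer would, in place of code of your own. Each camera call takes 0.05 s, during which the arm holds its last target. There are 200 camera calls.

## Task

Take the sample rod out of its cradle by the shaft and push it tip first partway into the tube of the bench dock, then let go, take hold of it again further back by its handle, and push it fully home, until its collar sits against the mouth of the tube. Do not drop the rod on the desk, leave the other things where they are, and let go of the rod at the end.

Things in the scene. Friction and masses are not known exactly. Their poses are not given: they have to be found in the camera images.
- rod_mid (a point): Sample rod, 210 mm long, about 0.12 kg: this point is on its axis half-way along, near its balance point; x axis along the rod to the tip (it may be rolled about x). Bare steel shaft 14 mm in diameter, 140 mm long, its last 10 mm tapering to 8 mm at the tip. It starts level in the cradle, tip pointing roughly to the right, its axis 60 mm above the desk.
- rod_tip (a point): Centre of the rod's tip, 105 mm ahead of rod_mid; same axes. Let go 80 mm in, the rod tilts by about 0.04 rad (handle end down); gripped tightly at that tilt it may bind in the bore, so bring it level as you push on; then a few N suffice.
- rod_collar (a point): Centre of the front face (towards the tip) of the rod's steel collar, 35 mm behind rod_mid; same axes. The collar is 36 mm in diameter and 6 mm thick. Behind it is the black ribbed handle, 20 mm in diameter and 64 mm long (41 to 105 mm behind rod_mid). The front face comes against the mouth of the dock's tube.
- dock_mouth (a point): Centre of the open mouth of the bench dock: a level aluminium tube, fixed, 40 mm in outer diameter, 155 mm long, on a base plate 90 mm wide. x axis into the bore, z up; 60 mm above the desk. Bore 17 mm in diameter, 150 mm deep; its first 12 mm flare to 32 mm (rim 52 mm outside). A rod let go at least 30 mm in stays there, its outer end sagging some mm.
- cradle: Fixed grey cradle holding the rod at the start; origin on the desk below the rod's middle (within 4 mm along), x to the rod's tip. Base 205 x 70 x 8 mm. V rest 12 mm long, 70 mm ahead; trough 48 to 106 mm behind, walls 72 mm high, hides the handle's sides. Between 25 mm behind and 55 mm ahead the shaft can be gripped from above. The rod lifts straight up.
- marker_red: A white marker pen with a red cap, 130 x 15 x 16 mm, lying loose on the desk between the robot and the work; origin at the centre of its underside. A bystander.
- kf_ring: A loose metal vacuum centering ring with a black rubber ring, 38 mm across, 8 mm high, on the desk behind the work; origin at the centre of its underside. A bystander.
- tape_black: A loose roll of black tape, 60 mm across, 18 mm high, on the desk behind the dock; origin at the centre of its underside. A bystander.

How it is judged:
By the outcome, as a careful person would: the job done as asked, in the order asked, and still so for the second after the job is handed in, with the robot touching nothing.
It also fails if it takes over 51 s, if anything falls off the work surface, if the arm or the gripper's body presses on something with over 40 N, if the wrist force passes 120 N, or if a joint passes its speed limit or range.

## Working session

There is one attempt and no reset: what is moved stays moved. The work goes in short steps, Python scripts to look and compute and a tool call to move; the robot and the scene stay as the last step left them, time stands still between calls to the robot, and variables do not carry over. Pictures are saved under pics/ and viewed, at most 10 in all, crops included, and the job is handed in when it is done.

Besides the shell and the picture viewer there is one more tool, called after "Call:" in YAML: its name, and indented under it one key for each argument. servo_tool: Moves the arm, as the interface text tells. Its arguments: {"type":"object","properties":{"targets":{"type":"array","items":{"type":"array","items":{"type":"number"}}},"newtons":{"type":"number"}},"required":["targets"]}

```bash
mkdir -p pics
cat > h.py <<'E'
import numpy as np, cv2
from scipy.spatial.transform import Rotation as R
from bench import readout, eyes, arm
def rot(q): return R.from_quat([q[1],q[2],q[3],q[0]]).as_matrix()
def snap(n):
    s=readout.read_state(); d=eyes.snapshot(n)
    if n=="wrist":
        T=np.eye(4);T[:3,:3]=rot(s["ee_rot"]);T[:3,3]=s["tcp_pos"];d["T"]=T@np.array(d["T_tool_cam"])
    else:
        T=np.eye(4);o=np.array(d["orientation"]);T[:3,:3]=rot(o) if o.size==4 else o;T[:3,3]=d["eye"];d["T"]=T
    return d
def cloud(d):
    h,w=d["z_map"].shape
    u,v=np.meshgrid(np.arange(w),np.arange(h))
    p=cv2.undistortPoints(np.stack([u,v],-1).reshape(-1,1,2).astype(np.float64),np.array(d["K"]),np.array(d["distortion"])).reshape(h,w,2)
    z=d["z_map"]
    P=np.stack([p[...,0]*z,-p[...,1]*z,-z],-1)@d["T"][:3,:3].T+d["T"][:3,3]
    P[z==0]=np.nan
    return P
E
python3 - <<'E'
from h import *
s=readout.read_state();print(s)
ims=[]
for n in ["top","scene"]:
    d=snap(n);P=cloud(d);np.savez(f"pics/{n}.npz",P=P,px=d["pixels"]);cv2.imwrite(f"pics/{n}.png",d["pixels"]);print(n,d["T"][:3,3])
E
```

```text
{'time_s': 0.0, 'qpos': array([ 1.14899815e+00,  1.50979262e-01,  1.43799533e+00, -1.94475687e-05,
        1.55379763e+00, -1.33964083e-01]), 'qd': array([-0.00057328,  0.00028679,  0.00054278, -0.00034027, -0.00014549,
        0.00166332]), 'tau': array([ 5.52877493e-03, -7.13056898e+01, -5.70882154e+01,  1.21570692e-04,
        8.88246170e-03, -5.93324762e-05]), 'tcp_pos': array([0.16313721, 0.5511278 , 0.23069707]), 'ee_rot': array([-1.52440459e-04,  1.43420560e-01,  9.89661657e-01, -5.69829765e-04]), 'wrist_force': array([-0.45704385,  0.17440035, -0.23168331]), 'wrist_torque': array([-0.03787588,  0.01684411,  0.01168869]), 'grip_force': 0.0, 'gripper_width': 1.00370965810725}
top [0.34366117 0.09733593 1.32179762]
scene [-0.36181456 -0.69982556  0.717279  ]
```

View pics/top.png

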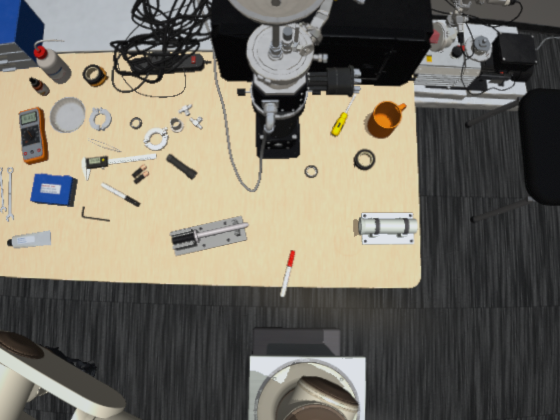

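The top view shows the cradle and rod at about (208,235), with the tip at (247,225). The dock is at (387,228), its mouth on the left at about (357,228). The pen is at (288,273), the ring at (311,171) and the tape at (364,159).

Run:
```python
from h import *
z=np.load("pics/top.npz");P=z["P"]
for (u,v) in [(208,235),(247,225),(230,229),(357,228),(387,228),(288,273),(311,171),(364,159),(387,241),(260,260),(278,130)]: print((u,v),P[v,u].round(4))
def line(sub,lo,hi):
    Q=sub.reshape(-1,3);Q=Q[(Q[:,2]>lo)&(Q[:,2]<hi)];c=Q.mean(0);d=np.linalg.svd(Q[:,:2]-c[:2])[2][0]
    t=(Q[:,:2]-c[:2])@d
    print(len(Q),c.round(4),d.round(4),np.degrees(np.arctan2(d[1],d[0])).round(2),(c[:2]+np.percentile(t,1)*d).round(4),(c[:2]+np.percentile(t,99)*d).round(4))
line(P[210:250,212:255],.058,.085)
line(P[205:252,345:425],.072,.095)
line(P[205:252,345:425],.0655,.095)
# base plates
line(P[210:260,160:255],.004,.014)
c=cv2.resize(z["px"][195:265,155:260],None,fx=5,fy=5);e=cv2.resize(z["px"][195:265,340:430],None,fx=5,fy=5)
cv2.imwrite("pics/crops.png",np.hstack([c,e])[:, :800] if False else cv2.resize(np.hstack([c,e]),(800,287)))
for r in range(212,246,3): print(r,(P[r,348:372:2,2]*1000).round(0), P[r,348,:2].round(3))
```

```text
(208, 235) [0.4717 0.2747 0.0652]
(247, 225) [0.5011 0.1716 0.0633]
(230, 229) [0.4891 0.2165 0.0652]
(357, 228) [ 0.5071 -0.1353 -0.0024]
(387, 228) [ 0.4988 -0.2025  0.0768]
(288, 273) [0.3771 0.0584 0.0147]
(311, 171) [ 0.6692 -0.0034 -0.0013]
(364, 159) [ 0.7104 -0.1586 -0.0068]
(387, 241) [ 0.4709 -0.2192  0.005 ]
(260, 260) [0.4118 0.1363 0.0021]
(278, 130) [0.7316 0.0943 0.1724]
214 [0.493  0.2173 0.0637] [ 0.2588 -0.9659] -75.0 [0.4804 0.2643] [0.5049 0.1728]
614 [ 0.5064 -0.2046  0.0769] [ 0.0175 -0.9998] -88.99 [ 0.5051 -0.1312] [ 0.5078 -0.2821]
782 [ 0.5061 -0.206   0.0753] [ 0.0151 -0.9999] -89.13 [ 0.5049 -0.1313] [ 0.5072 -0.2823]
935 [0.4755 0.2679 0.0072] [ 0.2834 -0.959 ] -73.53 [0.4412 0.3838] [0.5001 0.1846]
212 [ -4.  -3.  -5.  -2.  -3. -12.  -4.   2.  -5.  -1.  -4.   1.] [ 0.553 -0.11 ]
215 [-2. -1. -4. -8. -5. -2. -4.  5. 12.  7. 10. 10.] [ 0.544 -0.11 ]
218 [-1. -6. -6. -4. -2. -5. 74. 73.  7.  9.  6. 14.] [ 0.535 -0.109]
221 [ 1. -3. -0. -4. -6. 39. 55. 79. 78. 75. 73. 76.] [ 0.526 -0.109]
224 [ 2. -0. -4. -2. -4. 37. 52. 81. 83. 80. 78. 82.] [ 0.517 -0.109]
227 [-5. -5. -6.  2. -1. 40. 46. 87. 77. 79. 75. 80.] [ 0.51 -0.11]
230 [ 3. -2.  4. -4. -4. 42. 54. 74. 75. 74. 69. 74.] [ 0.5   -0.109]
233 [ 1. -5. -5. -3. -3. -1. 65. 72. 63. 59. 63. 61.] [ 0.492 -0.109]
236 [-6. -0. -5. -0. -3. -1.  3.  7.  9.  7. 11. 15.] [ 0.484 -0.11 ]
239 [-2.  1. -2. -1. -1. nan -2.  8.  4.  6.  5. 11.] [ 0.475 -0.109]
242 [-0. -4. -1. -4. -4. -0.  6.  1.  4. 12.  5.  7.] [ 0.467 -0.109]
245 [-1. -2. -5. -0. -4. -5. -3. -3.  3. -4. -5. -4.] [ 0.458 -0.109]
```

View pics/crops.png

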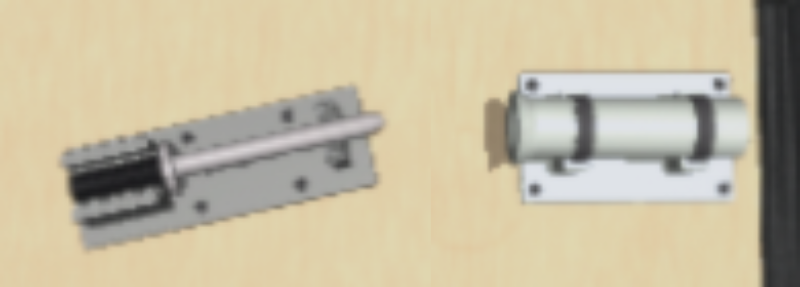

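View pics/scene.png

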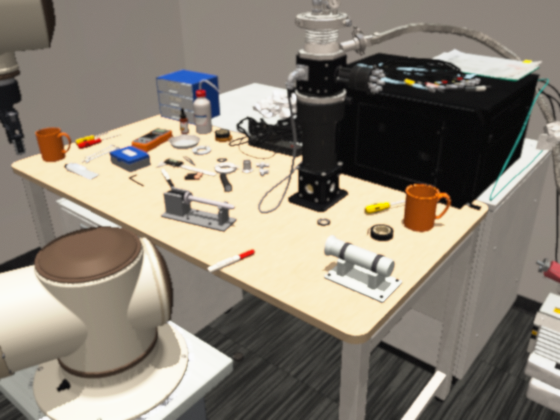

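The scene view confirms the layout: cradle with rod at (200,208), dock at (360,262) with its mouth facing left, pen at (232,261). The column stands behind the work, clear of it. The rod mid is at about (0.478, 0.273) heading -75°, and the dock mouth is at about (0.505, -0.131) heading -89°. Next I go above the rod.

Call:
servo_tool:
  targets:
    - [-3.7, -1.7, 0, 0, 1]
    - [-3.7, -1.7, 0, 0, 1]
    - [-3.7, -1.7, 0, 0, 1]
    - [-3.7, -1.7, 0, 0, 1]
    - [-3.7, -1.7, 0, 0, 1]

```text
time_s: 0.6
tcp_pos: [0.3173, 0.416, 0.2311]
ee_rot: [-0.0, 0.143, 0.99, -0.0]
wrist_force: [1.2, 0.2, 0.1]
gripper_width: 1.003
grip_force: 0.0
```

Call:
servo_tool:
  targets:
    - [-3.7, -1.7, 0, 0, 1]
    - [-3.7, -1.7, 0, 0, 1]
    - [-3.7, -1.7, 0, 0, 1]
    - [-3.7, -1.7, 0, 0, 1]
    - [-3.7, -1.7, 0, 8, 1]

```text
time_s: 1.1
tcp_pos: [0.4707, 0.2819, 0.2311]
ee_rot: [-0.0, 0.212, 0.977, -0.0]
wrist_force: [0.8, 0.1, 0.6]
gripper_width: 0.996
grip_force: 0.0
```

Call:
servo_tool:
  targets:
    - [0, 0, 0, 8, 1]
    - [0, 0, 0, 8, 1]
    - [0, 0, 0, 8, 1]
    - [0, 0, 0, 8, 1]
    - [0, 0, 0, 8, 1]

```text
time_s: 1.6
tcp_pos: [0.4697, 0.2832, 0.231]
ee_rot: [-0.0, 0.536, 0.844, -0.0]
wrist_force: [-0.2, 0.1, -0.1]
gripper_width: 0.997
grip_force: 0.0
```

Call:
servo_tool:
  targets:
    - [0, 0, 0, 8, 1]
    - [0, 0, 0, 2.5, 1]
    - [0, 0, 0, 0, 1]
    - [0, 0, 0, 0, 1]

```text
time_s: 2.0
tcp_pos: [0.4697, 0.2832, 0.2311]
ee_rot: [-0.0, 0.608, 0.794, -0.0]
wrist_force: [0.1, -0.2, 0.1]
gripper_width: 0.999
grip_force: 0.0
```

Run:
```python
from h import *
s=readout.read_state();print(s["time_s"],s["tcp_pos"],s["ee_rot"],s["qpos"])
d=snap("wrist");P=cloud(d);np.savez("pics/w1.npz",P=P,px=d["pixels"]);cv2.imwrite("pics/w1.png",d["pixels"]);print(d["T"],d["K"],np.array(d["distortion"]))
Q=P.reshape(-1,3);m=(Q[:,2]>.055)&(Q[:,2]<.09);print(m.sum())
```

```text
2.0 [0.46968428 0.28324165 0.23108389] [-7.17849784e-05  6.07975574e-01  7.93955695e-01 -2.25665626e-04] [ 4.02229438e-01  9.55196233e-02  1.49921973e+00 -9.74024733e-05
  1.54731680e+00  1.38452057e-01]
[[ 0.96534401 -0.25240657 -0.06634661  0.45322311]
 [ 0.26097875  0.93262814  0.24918837  0.34555418]
 [-0.00102007 -0.25786756  0.96617974  0.37346836]
 [ 0.          0.          0.          1.        ]] [[368.50197024   0.         281.41227915]
 [  0.         368.50197024 206.24998412]
 [  0.           0.           1.        ]] [-0.0889126  0.         0.         0.         0.       ]
6851
```

View pics/w1.png

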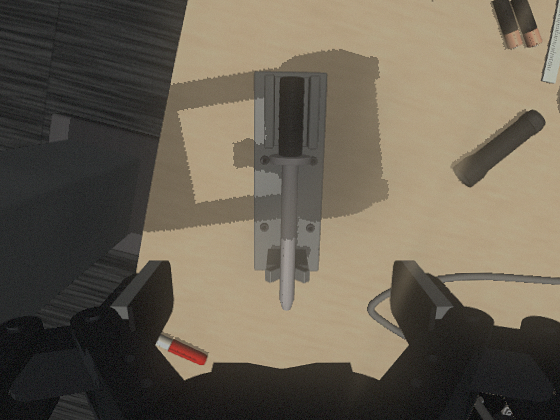

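The wrist view shows the rod nearly vertical: tip at (287,308), collar at (289,160), handle top at (291,78). The V rest is at (287,268).

```bash
cat >> h.py <<'E'
def ray(d,u,v,z):
    p=cv2.undistortPoints(np.array([[[u,v]]],float),np.array(d["K"]),np.array(d["distortion"]))[0,0]
    r=d["T"][:3,:3]@np.array([p[0],-p[1],-1]);o=d["T"][:3,3];return o+r*(z-o[2])/r[2]
E
python3 - <<'E'
from h import *
d=snap("wrist");P=np.load("pics/w1.npz")["P"]
px=d["pixels"]
for n,u,v,z in [("tip",287,308,.060),("collar front bot",289,167,.060),("collar top",289,160,.078),("handle end",291,78,.07)]: print(n,ray(d,u,v,z).round(4),P[v-3,u].round(4))
# shaft line from pixel columns
g=cv2.cvtColor(px,cv2.COLOR_BGR2GRAY).astype(float)
pts=[]
for v in range(175,245,3):
    c=P[v,270:310,2];k=np.where((c>.05))[0]
    if len(k): pts.append(ray(d,270+k.mean(),v,.063)[:2]);
pts=np.array(pts);vx=cv2.fitLine(pts.astype(np.float32),cv2.DIST_HUBER,0,1e-4,1e-4).ravel();print(vx,np.degrees(np.arctan2(vx[1],vx[0])),len(pts))
m=P[175:245,270:310].reshape(-1,3);m=m[(m[:,2]>.05)];print(m.mean(0),np.percentile(m[:,2],[50,90]))
print((P[150:175,289,2]*1000).round(0),[ray(d,289,v,.07)[1].round(4) for v in (150,160,170)])
s=readout.read_state();print(s["tcp_pos"],rot(s["ee_rot"]).round(4))
E
```

```text
tip [0.5063 0.1688 0.06  ] [0.5046 0.1743 0.0643]
collar front bot [0.472 0.3   0.06 ] [0.4702 0.305  0.0782]
collar top [0.4694 0.3081 0.078 ] [0.4691 0.3097 0.0714]
handle end [0.4541 0.3703 0.07  ] [0.4535 0.3779 0.0078]
[ 0.24049927 -0.9706493   0.48059267  0.26770377] -76.083984 24
[0.48116548 0.26495225 0.06514091] [0.06560165 0.06693658]
[70. 69. 69. 69. 69. 70. 68. 71. 76. 77. 77. 78. 77. 76. 78. 77. 66. 66.
 68. 68. 67. 67. 65. 67. 67.] [np.float64(0.3151), np.float64(0.3071), np.float64(0.2991)]
[0.46971912 0.2832701  0.23118055] [[-2.603e-01  9.655e-01 -2.000e-04]
 [ 9.655e-01  2.603e-01 -2.000e-04]
 [-1.000e-04 -3.000e-04 -1.000e+00]]
```

Call:
servo_tool:
  targets:
    - [-0.35, 0.3, 3, 0, 1]
    - [-0.35, 0.3, 4, 0, 1]
    - [0, 0, 4, 0, 1]
    - [0, 0, 4, 0, 1]
    - [0, 0, 3, 0, 1]

```text
time_s: 2.6
tcp_pos: [0.4766, 0.2777, 0.0489]
ee_rot: [-0.0, 0.608, 0.794, -0.001]
wrist_force: [-0.2, -0.0, 0.2]
gripper_width: 0.998
grip_force: 0.0
```

Call:
servo_tool:
  targets:
    - [0, 0, 1.1, 0, 0.7]
    - [0, 0, 0, 0, 0]
    - [0, 0, 0, 0, 0]
    - [0, 0, 0, 0, 0]
    - [0, 0, 0, 0, 0]
  newtons: 60

```text
time_s: 3.1
tcp_pos: [0.478, 0.2784, 0.0417]
ee_rot: [0.001, 0.609, 0.793, 0.001]
wrist_force: [-2.3, -1.1, 17.9]
gripper_width: 0.15
grip_force: 45.7
```

Call:
servo_tool:
  targets:
    - [0, 0, 0, 0, 0]
    - [0, 0, 0, 0, 0]
    - [0, 0, 0, 0, 0]

```text
time_s: 3.4
tcp_pos: [0.478, 0.2784, 0.0418]
ee_rot: [0.001, 0.609, 0.793, 0.001]
wrist_force: [-1.4, 0.0, 8.8]
gripper_width: 0.144
grip_force: 58.4
```

Call:
servo_tool:
  targets:
    - [0, 0, -1, 0, 0]
    - [0, 0, -3, 0, 0]
    - [0, 0, -4, 0, 0]
    - [0, 0, -4, 7, 0]
    - [0, 0, -4, 7, 0]

```text
time_s: 3.9
tcp_pos: [0.477, 0.278, 0.203]
ee_rot: [0.0, 0.702, 0.712, 0.0]
wrist_force: [1.2, 0.5, -0.7]
gripper_width: 0.137
grip_force: 58.7
```

Call:
servo_tool:
  targets:
    - [-3, -0.6, -2, 0, 0]
    - [-4, -0.6, -2, 0, 0]
    - [-4, -0.6, 0, 0, 0]
    - [-4, -0.6, 0, 0, 0]
    - [-4, -0.6, 0, 0, 0]

```text
time_s: 4.4
tcp_pos: [0.45, 0.0862, 0.2414]
ee_rot: [0.001, 0.701, 0.713, 0.0]
wrist_force: [1.0, -0.0, -1.1]
gripper_width: 0.142
grip_force: 58.7
```

Call:
servo_tool:
  targets:
    - [-4, -0.6, 0, 0, 0]
    - [-4, -0.6, 0, 0, 0]
    - [-4, -0.6, 0, 0, 0]
    - [-4, -0.6, 0, 0, 0]
    - [-4, -0.6, 0, 0, 0]

```text
time_s: 4.9
tcp_pos: [0.4235, -0.1144, 0.2414]
ee_rot: [0.001, 0.701, 0.713, 0.0]
wrist_force: [1.0, -0.2, -1.4]
gripper_width: 0.138
grip_force: 58.7
```

Call:
servo_tool:
  targets:
    - [-3, -0.5, 0, 0, 0]
    - [0, 0, 0, 0, 0]
    - [0, 0, 0, 0, 0]

```text
time_s: 5.2
tcp_pos: [0.4195, -0.1433, 0.241]
ee_rot: [0.0, 0.701, 0.713, 0.0]
wrist_force: [-0.3, 0.9, -1.1]
gripper_width: 0.143
grip_force: 58.7
```

Run:
```python
from h import *
s=readout.read_state();print(s["time_s"],s["tcp_pos"],s["ee_rot"],s["wrist_force"],s["gripper_width"])
d=snap("wrist");P=cloud(d);np.savez("pics/w2.npz",P=P,px=d["pixels"]);cv2.imwrite("pics/w2.png",d["pixels"])
```

```text
5.2 [ 0.41953908 -0.14328893  0.24095813] [2.56886686e-04 7.01396360e-01 7.12771401e-01 1.05354744e-04] [-0.31413332  0.86099066 -1.06822773] 0.1425607241357969
```

View pics/w2.png

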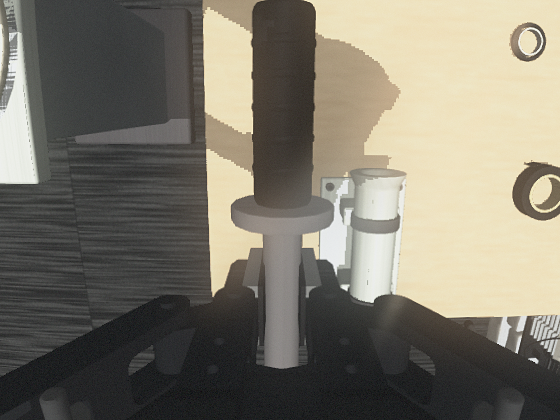

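The held rod is in the middle (shaft at column 283, collar at (282,213)). The dock mouth rim spans columns 353 to 406 at about row 173, and the tube runs down to about (374,300). The ring and tape are undisturbed on the right.

Run:
```python
from h import *
d=snap("wrist");P=np.load("pics/w2.npz")["P"]
for n,u,v,z in [("rimL",353,174,.06),("rimR",406,174,.06),("rim top",379,168,.034),("rim front top",379,181,.086)]: print(n,ray(d,u,v,z).round(4),P[v,u].round(4))
# tube ridge per row
pts=[]
for v in list(range(186,210,3))+list(range(238,290,4)):
    row=P[v,345:408];k=np.where((row[:,2]>.05)&(row[:,2]<.1))[0]
    a,b=ray(d,345+k.min(),v,.063),ray(d,345+k.max(),v,.063);pts.append((a+b)[:2]/2)
    if v%12==0: print(v,k.min()+345,k.max()+345,pts[-1],np.linalg.norm(a-b).round(4))
f=cv2.fitLine(np.array(pts,np.float32),cv2.DIST_HUBER,0,1e-4,1e-4).ravel();print(f,np.degrees(np.arctan2(f[1],f[0])))
m=P[183:300,345:408].reshape(-1,3);m=m[(m[:,2]>.074)&(m[:,2]<.095)];f=cv2.fitLine(m[:,:2].astype(np.float32),cv2.DIST_HUBER,0,1e-4,1e-4).ravel();print("top ridge",f,np.degrees(np.arctan2(f[1],f[0])),m[:,2].max(),np.median(m[:,2]),m[:,1].max())
# held rod
for v in (245,260,300,340):
    row=P[v,255:315];k=np.where(abs(row[:,2]-.262)<.012)[0];print(v,k.min()+255,k.max()+255,row[k,2].max(),ray(d,255+(k.min()+k.max())/2,v,.262).round(4))
print("collar",P[[200,215,222,228],283].round(4)); print("handle", P[[60,120,180],284].round(4))
```

```text
rimL [ 0.4837 -0.1336  0.06  ] [ 0.482  -0.133   0.0676]
rimR [ 0.5316 -0.1325  0.06  ] [ 0.5276 -0.1314  0.0712]
rim top [ 0.5137 -0.1317  0.034 ] [ 0.5122 -0.1316  0.0392]
rim front top [ 0.5005 -0.1345  0.086 ] [ 0.5012 -0.1359  0.0829]
192 355 399 [ 0.50589758 -0.14890786] 0.0399
204 354 398 [ 0.50591506 -0.16002121] 0.0402
[ 0.01787658 -0.9998402   0.50628126 -0.18386845] -88.975685
top ridge [ 0.01079462 -0.9999417   0.50537145 -0.18949722] -89.3815 0.08426213390931236 0.07844736287167348 -0.13718152124341515
245 263 301 0.26661567441018685 [ 0.42   -0.1246  0.262 ]
260 255 314 0.266251881722825 [ 0.421  -0.1302  0.262 ]
300 264 299 0.268915813956186 [ 0.4202 -0.1462  0.262 ]
340 264 299 0.26658810915411 [ 0.4205 -0.1634  0.262 ]
collar [[ 0.4199 -0.1074  0.2683]
 [ 0.4199 -0.1106  0.2745]
 [ 0.4199 -0.1121  0.2768]
 [ 0.4199 -0.1143  0.2761]]
handle [[ 0.4194 -0.0647  0.2688]
 [ 0.4197 -0.0822  0.2688]
 [ 0.4201 -0.1007  0.2688]]
```

Call:
servo_tool:
  targets:
    - [3, 1.7, 0, 0, 0]
    - [3, 1.7, 0, 0, 0]
    - [3, 1.7, 0, 0, 0]
    - [3, 1.7, 0, 0, 0]
    - [2.1, 1.7, 3, 0, 0]

```text
time_s: 5.8
tcp_pos: [0.5041, 0.0024, 0.2135]
ee_rot: [0.002, 0.7, 0.714, 0.002]
wrist_force: [1.1, -0.4, -1.3]
gripper_width: 0.144
grip_force: 58.7
```

Call:
servo_tool:
  targets:
    - [0, 0, 4, 0, 0]
    - [0, 0, 4, 0, 0]
    - [0, 0, 4, 0, 0]
    - [0, 0, 3, 0, 0]
    - [0, 0, 2, 0, 0]

```text
time_s: 6.3
tcp_pos: [0.5013, 0.0009, 0.0383]
ee_rot: [-0.001, 0.7, 0.714, -0.001]
wrist_force: [-0.2, 0.2, -1.0]
gripper_width: 0.141
grip_force: 58.8
```

Call:
servo_tool:
  targets:
    - [0, 0, 0, 0, 0]
    - [0, 0, 0, 0, 0]

```text
time_s: 6.5
tcp_pos: [0.5025, 0.0002, 0.0411]
ee_rot: [0.0, 0.7, 0.714, 0.0]
wrist_force: [0.8, -0.0, -1.0]
gripper_width: 0.141
grip_force: 58.8
```

Run:
```python
from h import *
s=readout.read_state();print(s["time_s"],s["tcp_pos"],rot(s["ee_rot"]).round(4),s["wrist_force"])
```

```text
6.5 [5.02491332e-01 1.84865082e-04 4.11237421e-02] [[-1.880e-02  9.998e-01  2.000e-04]
 [ 9.998e-01  1.880e-02 -1.000e-04]
 [-1.000e-04  2.000e-04 -1.000e+00]] [ 0.75969765 -0.01998207 -1.03107426]
```

Call:
servo_tool:
  targets:
    - [-1, 0, 0, 0, 0]
    - [-1, 0, 0, 0, 0]
    - [-1, 0, 0, 0, 0]
    - [-0.7, 0, 0, 0, 0]
    - [-0.5, 0, 0, 0, 0]

```text
time_s: 7.0
tcp_pos: [0.5032, -0.0435, 0.0406]
ee_rot: [0.0, 0.701, 0.713, 0.0]
wrist_force: [0.7, 0.8, -0.9]
gripper_width: 0.138
grip_force: 58.8
```

Call:
servo_tool:
  targets:
    - [-0.3, 0, 0, 0, 0]
    - [0, 0, 0, 0, 0]

```text
time_s: 7.2
tcp_pos: [0.5032, -0.046, 0.0404]
ee_rot: [0.0, 0.701, 0.713, -0.0]
wrist_force: [0.0, -1.5, -0.6]
gripper_width: 0.139
grip_force: 58.8
```

Call:
servo_tool:
  targets:
    - [-0.7, 0, -0.05, 0, 0]
    - [-0.7, 0, 0, 0, 0]
    - [-0.7, 0, 0, 0, 0]
    - [-0.7, 0, 0, 0, 0]
    - [-0.5, 0, 0, 0, 0]

```text
time_s: 7.7
tcp_pos: [0.5037, -0.0793, 0.0408]
ee_rot: [0.0, 0.701, 0.713, -0.0]
wrist_force: [0.8, 1.5, -0.1]
gripper_width: 0.141
grip_force: 58.7
```

Call:
servo_tool:
  targets:
    - [-0.6, 0, 0, 0, 0]
    - [-0.6, 0, 0, 0, 0]
    - [-0.5, 0, 0, 0, 0]
    - [-0.4, 0, 0, 0, 0]
    - [0, 0, 0, 0, 0]

```text
time_s: 8.2
tcp_pos: [0.504, -0.1001, 0.0408]
ee_rot: [0.0, 0.701, 0.713, -0.0]
wrist_force: [1.2, -0.1, -0.4]
gripper_width: 0.144
grip_force: 58.8
```

Call:
servo_tool:
  targets:
    - [0, 0, 0, 0, 0.3]
    - [0, 0, 0, 0, 0.6]
    - [0, 0, 0, 0, 1]
    - [0, 0, 0, 0, 1]
    - [0, 0, 0, 0, 1]

```text
time_s: 8.7
tcp_pos: [0.504, -0.0994, 0.0408]
ee_rot: [0.0, 0.701, 0.713, -0.0]
wrist_force: [-1.0, 0.0, 0.9]
gripper_width: 0.952
grip_force: 0.0
```

Call:
servo_tool:
  targets:
    - [0.6, 0, 0, 0, 1]
    - [1.5, 0, 0, 0, 1]
    - [1.5, 0, 0, 0, 1]
    - [1.5, 0, 0, 0, 1]
    - [1.5, 0, 0, 0, 1]

```text
time_s: 9.2
tcp_pos: [0.5027, -0.0318, 0.0409]
ee_rot: [0.0, 0.701, 0.714, 0.0]
wrist_force: [0.6, -0.4, -0.8]
gripper_width: 1.002
grip_force: 0.0
```

Call:
servo_tool:
  targets:
    - [0, 0, 0, 0, 1]
    - [0, 0, 0, 0, 1]

```text
time_s: 9.4
tcp_pos: [0.5029, -0.0329, 0.0409]
ee_rot: [0.0, 0.7, 0.714, -0.0]
wrist_force: [0.1, -0.4, 0.2]
gripper_width: 0.998
grip_force: 0.0
```

Run:
```python
from h import *
s=readout.read_state();print(s["time_s"],s["tcp_pos"],s["wrist_force"],s["gripper_width"])
d=snap("wrist");P=cloud(d);np.savez("pics/w3.npz",P=P);cv2.imwrite("pics/w3.png",d["pixels"])
```

```text
9.4 [ 0.50288382 -0.03289674  0.04086356] [ 0.14816711 -0.36168544  0.23497   ] 0.9976844808651859
```

View pics/w3.png

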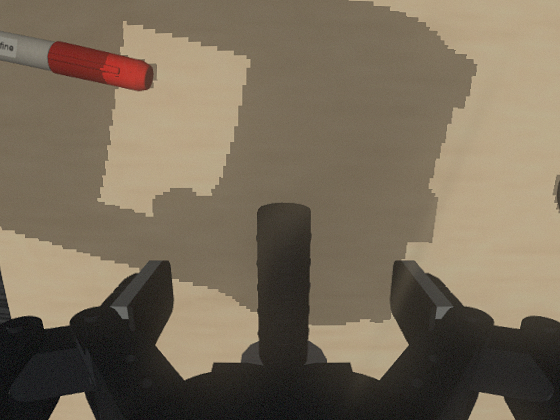

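The open fingers straddle the handle: its end is at (284,205), the collar is at (285,352), and the pads are at columns 170 and 393. The rod has stayed in the tube.

Run:
```python
from h import *
P=np.load("pics/w3.npz")["P"]
for v in range(206,356,12): print(v,P[v,278:292].mean(0).round(4) if v else 0)
m=P[212:335,280:289].reshape(-1,3);m=m[(m[:,2]>.05)&(m[:,2]<.085)];print(np.polyfit(m[:,1],m[:,2],1),np.polyfit(m[:,1],m[:,0],1))
```

```text
206 [ 0.5039 -0.0035  0.0512]
218 [ 0.5038 -0.0047  0.0625]
230 [ 0.5039 -0.0089  0.0629]
242 [ 0.504  -0.0133  0.0629]
254 [ 0.5041 -0.0178  0.0628]
266 [ 0.5042 -0.0222  0.0632]
278 [ 0.5043 -0.0268  0.0633]
290 [ 0.5044 -0.0314  0.0637]
302 [ 0.5045 -0.0362  0.0638]
314 [ 0.5046 -0.0411  0.0638]
326 [nan nan nan]
338 [ 0.5048 -0.0513  0.064 ]
350 [ 0.5049 -0.0562  0.0646]
[-0.04702476  0.06228485] [-0.02047001  0.50353939]
```

Call:
servo_tool:
  targets:
    - [0, 0.1, 0.3, 0, 1]
    - [0, 0, 0.3, 0, 0.6]
    - [0, 0, 0, 0, 0]
    - [0, 0, 0, 0, 0]
    - [0, 0, 0, 0, 0]
  newtons: 25

```text
time_s: 9.95
tcp_pos: [0.5039, -0.0337, 0.0348]
ee_rot: [0.0, 0.701, 0.713, -0.0]
wrist_force: [-0.1, -1.1, 0.0]
gripper_width: 0.33
grip_force: 0.0
```

Call:
servo_tool:
  targets:
    - [0, 0, 0, 0, 0]
    - [0, 0, 0, 0, 0]
    - [0, 0, 0, 0, 0]

```text
time_s: 10.25
tcp_pos: [0.5039, -0.0336, 0.0349]
ee_rot: [0.0, 0.701, 0.713, -0.0]
wrist_force: [-0.9, -1.1, 0.4]
gripper_width: 0.223
grip_force: 25.4
```

Call:
servo_tool:
  targets:
    - [-0.2, 0, -0.1, 0, 0]
    - [-0.3, 0, -0.1, 0, 0]
    - [-0.3, 0, -0.1, 0, 0]
    - [-0.3, 0, -0.1, 0, 0]
    - [-0.3, 0, -0.1, 0, 0]

```text
time_s: 10.75
tcp_pos: [0.504, -0.0478, 0.0398]
ee_rot: [-0.0, 0.701, 0.713, -0.0]
wrist_force: [0.1, 0.2, -2.8]
gripper_width: 0.223
grip_force: 25.3
```

Call:
servo_tool:
  targets:
    - [-0.5, 0, -0.05, 0, 0]
    - [-0.6, 0, -0.05, 0, 0]
    - [-0.6, 0, 0, 0, 0]
    - [-0.6, 0, 0, 0, 0]
    - [-0.6, 0, 0, 0, 0]

```text
time_s: 11.25
tcp_pos: [0.5046, -0.0771, 0.0408]
ee_rot: [-0.0, 0.701, 0.713, -0.0]
wrist_force: [0.7, 0.2, -2.6]
gripper_width: 0.223
grip_force: 25.3
```

Call:
servo_tool:
  targets:
    - [-0.4, 0, 0, 0, 0]
    - [-0.4, 0, 0, 0, 0]
    - [-0.3, 0, 0, 0, 0]
    - [-0.2, 0, 0, 0, 0]
    - [0, 0, 0, 0, 0]

```text
time_s: 11.75
tcp_pos: [0.5048, -0.0897, 0.0408]
ee_rot: [0.0, 0.701, 0.713, -0.0]
wrist_force: [-1.1, -1.0, -1.9]
gripper_width: 0.222
grip_force: 25.3
```

Now small steps until contact.

Call:
servo_tool:
  targets:
    - [-0.15, 0, 0, 0, 0]
    - [-0.15, 0, 0, 0, 0]
    - [-0.1, 0, 0, 0, 0]
    - [-0.1, 0, 0, 0, 0]
    - [0, 0, 0, 0, 0]

```text
time_s: 12.25
tcp_pos: [0.5048, -0.0924, 0.0408]
ee_rot: [-0.002, 0.701, 0.713, 0.001]
wrist_force: [-0.2, 21.8, 3.1]
gripper_width: 0.221
grip_force: 25.8
```

Call:
servo_tool:
  targets:
    - [-0.1, 0, 0, 0, 0]
    - [-0.1, 0, 0, 0, 0]
    - [0, 0, 0, 0, 0]

```text
time_s: 12.55
tcp_pos: [0.5048, -0.0937, 0.0407]
ee_rot: [-0.002, 0.701, 0.713, 0.002]
wrist_force: [0.2, 28.1, 4.8]
gripper_width: 0.223
grip_force: 25.9
```

Call:
servo_tool:
  targets:
    - [0, 0, 0, 0, 0.4]
    - [0, 0, 0, 0, 0.8]
    - [0, 0, 0, 0, 1]
    - [0, 0, 0, 0, 1]

```text
time_s: 12.95
tcp_pos: [0.505, -0.0967, 0.0409]
ee_rot: [0.0, 0.701, 0.713, -0.0]
wrist_force: [0.6, 0.1, -0.1]
gripper_width: 0.891
grip_force: 0.0
```

Call:
servo_tool:
  targets:
    - [0, 0, -2, 0, 1]
    - [0, 0, -4, 0, 1]
    - [0, 0, -4, 0, 1]
    - [-1.5, -2, -4, 0, 1]
    - [-1.5, -2, -4, 0, 1]

```text
time_s: 13.45
tcp_pos: [0.4648, -0.1273, 0.2224]
ee_rot: [0.0, 0.701, 0.714, -0.0]
wrist_force: [1.1, -0.9, -1.2]
gripper_width: 1.001
grip_force: 0.0
```

Call:
servo_tool:
  targets:
    - [-1.5, 0, -1, 0, 1]
    - [0, 0, 0, 0, 1]
    - [0, 0, 0, 0, 1]

```text
time_s: 13.75
tcp_pos: [0.4657, -0.1422, 0.2299]
ee_rot: [-0.0, 0.701, 0.713, -0.0]
wrist_force: [0.1, 0.5, -0.4]
gripper_width: 1.001
grip_force: 0.0
```

Run:
```python
from h import *
s=readout.read_state();print(s["time_s"],s["tcp_pos"],s["wrist_force"],s["gripper_width"])
d=snap("wrist");P=cloud(d);cv2.imwrite("pics/w4.png",cv2.resize(d["pixels"][100:300,200:450],(750,600)))
m=P.reshape(-1,3);k=(abs(m[:,0]-.505)<.006)&(m[:,2]>.04)&(m[:,2]<.1)&(m[:,1]>-.17)&(m[:,1]<0)
m=m[k];m=m[np.argsort(-m[:,1])]
for y in np.arange(-.06,-.16,-.003):
    a=m[(m[:,1]<=y)&(m[:,1]>y-.003)]
    if len(a): print(y.round(3),np.median(a[:,2]).round(4),a[:,2].max().round(4))
```

```text
13.75 [ 0.46569423 -0.14222632  0.22987094] [ 0.11565313  0.49846563 -0.36907851] 1.00132293624805
-0.06 0.0673 0.0691
-0.063 0.0677 0.0699
-0.066 0.0679 0.0708
-0.069 0.0677 0.07
-0.072 0.0682 0.0701
-0.075 0.0677 0.0697
-0.078 0.0677 0.0693
-0.081 0.0681 0.0702
-0.084 0.068 0.0695
-0.087 0.0678 0.0699
-0.09 0.0681 0.071
-0.093 0.0679 0.0699
-0.096 0.068 0.0703
-0.099 0.0678 0.0702
-0.102 0.0682 0.071
-0.105 0.068 0.07
-0.108 0.0679 0.0705
-0.111 0.0681 0.0699
-0.114 0.0679 0.0702
-0.117 0.068 0.0697
-0.12 0.0679 0.0699
-0.123 0.0684 0.0752
-0.126 0.076 0.0784
-0.129 0.0763 0.0856
-0.132 0.0838 0.0859
-0.135 0.0833 0.0847
-0.138 0.0813 0.0837
-0.141 0.08 0.0817
-0.144 0.0793 0.0809
-0.147 0.0794 0.0811
-0.15 0.079 0.0813
-0.153 0.0792 0.0813
-0.156 0.0793 0.081
-0.159 0.0793 0.0812
```

View pics/w4.png

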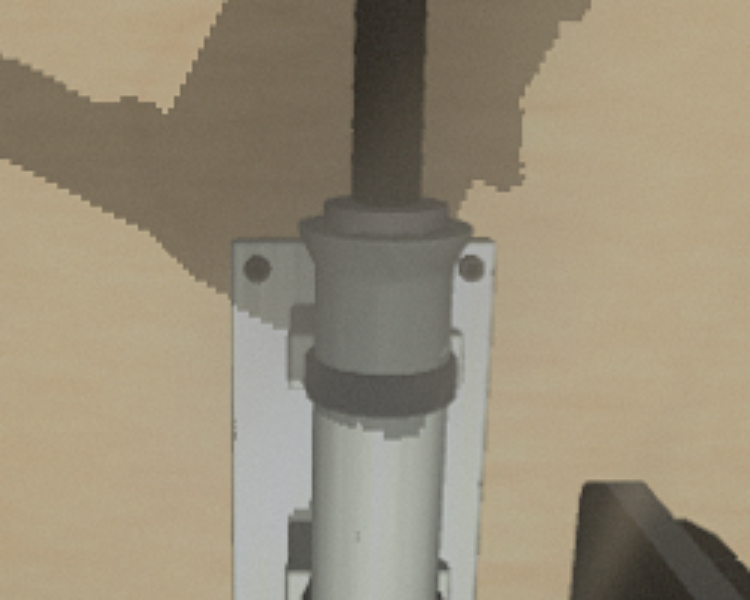

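The collar is flush against the flared rim, at crop position (387,215). The profile shows the 6 mm collar ending at y≈-0.131, where the rim starts, and the rod is level. I'm handing the job in.

```bash
python3 -c "
from bench import arm; print(arm.finish_job())"
```

```text
the job is handed in; nothing more can be done
None
```

The job is handed in at about 14 s: I pushed the rod about 80 mm in by the shaft, regripped it by the handle and pushed it home, and the last wrist picture shows its collar against the mouth with the gripper open and clear.

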